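# Hang a roller hanger on the gravity rail and click it home in the end catch

### The job

Hang the roller hanger on the upper part of the sloping rail, cheeks astride the bar and both rollers on its top edge, let go and leave it alone until it has rolled down by itself and come to rest at the double-ball catch. Then push it gently on down the rail until its ball end has clicked between the two sprung balls and bears on the rubber pad behind them, and press it there with about 13 to 17 N for half a second, never harder (the catch and its pad are clamped in a different place each time: feel for the pad). Leave the hanger caught there, untouched, and do not disturb the tin, the spool and the wax block.

Things in the scene. Friction and masses are not known exactly. Their poses are not given: they have to be found in the camera images.
- hanger: Loose roller hanger, 0.32 to 0.41 kg, low centre of mass, 176 x 65 x 127 mm high, same both ways round (half turn about z). Stands on its feet. Origin: centre of the feet's underside; x lengthwise, z up. Two cheeks 66 long form a fork open below: mouth 30 mm wide at the feet, 14 wide from 14 up. Between them two free, grease-damped rollers in tandem at x = +/-22 mm. Grey block z = 64 to 88 mm.
- seat (a point): Point on the hanger 45 mm above its origin, midway between the rollers' undersides (the rollers are 18 mm in diameter). When the hanger hangs right, this point lies on the rail's top edge.
- tab (a point): Middle of the hanger's grip tab, an upright plain grey post 28 mm (hanger x) by 22 mm (hanger y), reaching from 88 to 127 mm above the feet: take it here from above. This point is 107 mm above the feet. Keep clear of the green lever press beyond the rail's middle (its head 0.30 m high, its lever 0.45 m): come to the hanger by the left, from over the rail's upper end.
- ball_end_a (a point): Centre of the 16 mm steel ball at the hanger's +x end, x = +80 mm, 77 mm above the feet; it sits on a 10 mm round stud that comes level out of the grey block (block end at x = 29 mm). Foremost point 88 mm from the hanger's middle.
- ball_end_b (a point): The same ball at the hanger's -x end, x = -80 mm. The ball end that points uphill is the place to push from behind; pushing with the tab held works too.
- rail: Fixed sloping steel bar on edge, 410 mm long, 9 mm thick, 20 deep, 5 degrees of slope. Origin: middle of its top edge, 110 mm above the desk; x along the bar DOWNHILL, y across, z square to its top. Two posts below its ends only (x = +/-190 mm). Let the hanger roll untouched between seat x = -45 and 0 mm; it rolls at 0.1 to 0.3 m/s and stops at the catch's balls, 20 to 42 mm short of home.
- load_point (a point): Place on the rail's top edge to hang the hanger on, 110 mm uphill of the rail's middle (seat there, within 25 mm up or down the bar). Its axes are those of the rail. The catch is clamped on the lower half, where exactly is not measured: the pad's face is at rail x = 122 to 172 mm; home has the seat 88 mm uphill of the face. Pad and balls: 32 mm above the top edge, on the stud's line.
- ball_l (a joint): Sprung catch ball, 12 mm diameter, on the rail's +y side, 18 to 38 mm uphill of the rubber pad; its housing reaches 36 mm out, 43 mm above the top edge. Metres pushed back: 0 free, 0.005 as the hanger's ball passes, about 0.0016 once closed behind it. Pressing through both takes 8 to 12 N along the bar, then 1 to 22 mm of easy travel to the hard pad.
- ball_r (a joint): The same sprung ball on the rail's -y side; metres pushed back, values as for the other.
- tin: Bystander: round silver-grey tin, 70 mm diameter, 36 mm high, on the desk between the robot and the middle of the rail. Origin: centre of the underside.
- spool: Bystander: standing thread spool with brown thread, 44 mm diameter, 52 mm high, on the desk at the far edge, behind the wooden box. Origin: underside, about 17 mm from the spool's axis.
- block: Bystander: yellow-brown wax block 35 x 55 x 18 mm on the desk at the far edge, behind the lever press and beside the hanger. Origin: centre of the underside.

How it is judged:
By the outcome, as a careful person would: the job done as asked, in the order asked, and still so for the second after the job is handed in, with the robot touching nothing.
It also fails if it takes over 61 s, if anything falls off the work surface, if the arm or the gripper's body presses on something with over 40 N, if the wrist force passes 120 N, or if a joint passes its speed limit or range.

### The arm

A 7-joint arm with a two-finger parallel gripper is mounted at the origin on the work surface; the furniture and walls round the work are solid. World frame = base frame: x ahead of the robot, y to its left, z up, the work surface at z = 0. Lengths are in mm, angles in rad, forces in N, time in s.
With the tool pointing down it reaches from about 400 to 875 mm from the base axis. Payload 6.5 kg.
Tool frame: the origin (TCP) lies on the centre line of the jaws, within the pads' length; the fingertips stand 17 mm ahead of it and the grasp point (between the pads) lies 2 mm behind it; z points along the fingers, y is the line along which they close (so a half turn about z gives the same grasp; the last joint's range is limited). The gripper opens to 85 mm and grips with 20 to 120 N. Pads are 22 mm wide; open, the fingers measure 114 mm over their backs; the gripper's body (76 mm by 85 mm) begins 54 mm behind the grasp point. The pads swing forward as they close: fully open they stand 13 mm farther back than shut.
Start: joints at [1.25, 0.536, -0.004, 1.538, 0.003, 1.067, -0.071], TCP at [163.83, -629.007, 248.29] pointing down, gripper open.
Joint ranges: [-2.7, 2.7], [-0.37, 2.16], [-1.27, 1.26], [0.24, 2.4], [-1.31, 4.45], [0.19, 1.91], [-2.76, 2.76]. Speed limits (rad/s): [2.39, 2.39, 3.14, 3.14, 3.14, 3.14, 3.14].

### API

Orientations are given as a unit quaternion [w, x, y, z].
In Python, from plant import r, optics, workorder gives the robot as it stands. The module is installed in compiled form; this text tells all that it offers.
- The arm moves only by the shell command python3 -m inch 'ROWS' [FORCE]. ROWS is JSON, a list of rows, each a list of 5 numbers: the opening, from 0 (shut) to 1 (fully open), then the shift along the world's x, y, z each as a share of 30 cm, from -1 to 1, then the turn about the world's z as a share of pi/4 rad, from -1 to 1. In form: [[jaw, tx, ty, tz, spin], ...]. A call has 1 to 20 rows; each row is the pose to reach, as a shift and turn from the pose commanded when the call began; what a row does not reach only later rows make up. A row lasts 1/8 s, in which the tool goes at most 62.5 mm and 10.7 degrees, less where a joint would pass 70% of its speed; a pose out of reach is approached as far as the arm can. A call with a number of a shift or a turn outside -1 to 1 is refused whole. A call with a gripper value outside its range is refused whole. The fingers move at their own pace and stop on an object; FORCE is the grip in N (left out, the last holds). Time passes only in rows, so rows that repeat a pose let the fingers close. It gives the time, the measured TCP pose, the force and the opening at its end, in the units of the state.
- r.state(): the state, without advancing time (a new reading comes with each control period).
- optics.grab_frame(name): name is "scene" or "top" or "wrist"; returns a dict with "color" (480x640x3 uint8, blue, green, red), "intrinsics" (3x3 intrinsics, pixels), "D" ([k1, k2, p1, p2, k3] as OpenCV has them; the pictures are not rectified), "camera_from_world" (4x4, takes a point from world to camera coordinates). Camera axes: x right, y up, looking along -z (the intrinsics and any distortion apply to the point x, -y, -z); pixel columns grow to the right and rows downward; lengths in mm; the calibration is good to about 2 mm. A picture is of the moment at which its call begins. There is no depth.
- workorder.sign_off(): hands the job in, once; it reports no verdict.
The state is a dict: "clock": time; "joint_pos": joint angles; "qd": joint speeds; "joint_torque": joint torques, N m; "eef_pos": TCP position; "orientation": TCP orientation; "force": force on the tool from outside, world axes, zero at the start; "torque": the same for the moment, N m; "opening": finger opening in mm.
Only numpy, scipy, OpenCV 4.12 (cv2) and the standard library are available. Lean on these libraries where they do the work, as an engineer would, in place of code of your own. Each camera call takes 0.05 s, during which the arm holds its last target. There are 200 camera calls.

## Working session

There is one attempt and no reset: what is moved stays moved. The work goes in short steps, Python scripts to look and compute and a shell command to move; the robot and the scene stay as the last step left them, time stands still between calls to the robot, and variables do not carry over. Pictures are saved under pics/ and viewed, on a budget of 10 in all, crops included, one or two more only if the job needs it, and the job is handed in when it is done.

```bash
mkdir -p pics; cat > h.py <<'E'
import numpy as np, cv2
from plant import r, optics, workorder
def grab(n,f=None):
    d=optics.grab_frame(n)
    if f: cv2.imwrite('pics/'+f,d['color']); np.savez('pics/'+f+'.npz',K=d['intrinsics'],D=d['D'],T=d['camera_from_world'])
    return d
def load(f):
    z=np.load('pics/'+f+'.npz'); return np.array(z['K'],float),np.array(z['D'],float),np.array(z['T'],float)
def ray(f,uv):
    K,D,T=load(f); p=cv2.undistortPoints(np.array([[uv]],float),K,D)[0,0]
    d=T[:3,:3].T@np.array([p[0],-p[1],-1]); c=-T[:3,:3].T@T[:3,3]; return c,d/np.linalg.norm(d)
def atz(f,uv,z):
    c,d=ray(f,uv); return c+d*(z-c[2])/d[2]
def tri(obs):
    A=0;b=0
    for f,uv in obs:
        c,d=ray(f,uv);P=np.eye(3)-np.outer(d,d);A=A+P;b=b+P@c
    x=np.linalg.solve(A,b); return x,[np.linalg.norm((np.eye(3)-np.outer(ray(f,uv)[1],ray(f,uv)[1]))@(x-ray(f,uv)[0])) for f,uv in obs]
def proj(f,X):
    K,D,T=load(f); c=T[:3,:3]@np.array(X,float)+T[:3,3]; c=c*[1,-1,-1]
    return cv2.projectPoints(c.reshape(1,1,3),np.zeros(3),np.zeros(3),K,D)[0][0,0]
E
python3 -c "
from h import *
grab('scene','s0.png');grab('top','t0.png');print(r.state())"
```

```text
{'clock': 0.1, 'joint_pos': array([ 1.24980764,  0.53709318, -0.00443502,  1.53875804,  0.00262259,
        1.06727078, -0.07120825]), 'qd': array([ 8.67417835e-04, -1.32183276e-03,  1.29621568e-03, -2.35570381e-03,
        7.19973001e-04,  1.91201398e-06, -1.48099236e-03]), 'joint_torque': array([ 1.90419247e-03, -5.84575903e+01,  1.05194706e+00, -2.59780365e+01,
        1.27163695e-02,  4.68428596e-03,  1.86343289e-05]), 'eef_pos': array([ 163.67529882, -628.5122298 ,  247.50525608]), 'orientation': array([-7.44247270e-04,  9.91891495e-01,  1.27085336e-01, -1.63087872e-04]), 'force': array([-0.27011278, -0.10997493, -0.23481002]), 'torque': array([-0.00069981,  0.05963224, -0.01013587]), 'opening': 85.257430488712}
```

View pics/s0.png

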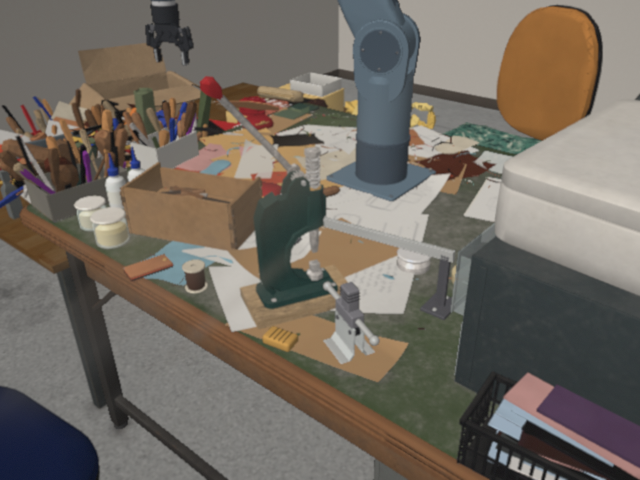

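View pics/t0.png

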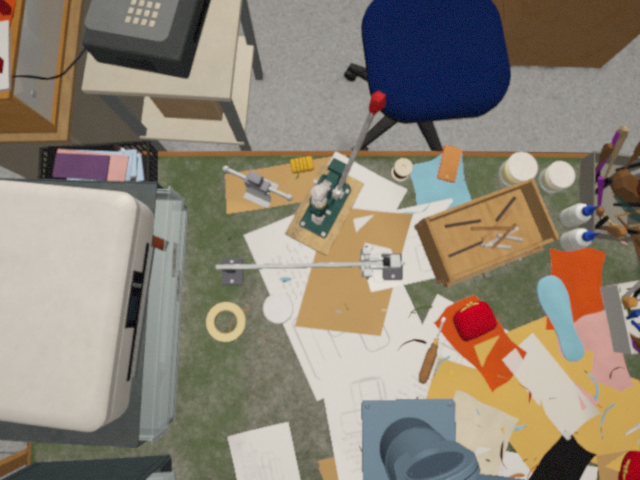

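The scene view shows the hanger at about (347,315), the press at (290,240) and the rail running from (325,220) to (450,250). In the top view the hanger is at (257,183), the rail's upper end is at left (218,266) and the catch is at (380,263). I'll enlarge both.

```bash
python3 -c "
from h import *
t=cv2.imread('pics/t0.png');s=cv2.imread('pics/s0.png')
a=cv2.resize(t[150:300,210:410],(800,600),interpolation=cv2.INTER_CUBIC)
b=cv2.resize(s[210:370,310:470],(600,600),interpolation=cv2.INTER_CUBIC)
cv2.imwrite('pics/c1.png',a);cv2.imwrite('pics/c2.png',b)
for uv,z in [((257,183),107),((218,266),128),((402,264),92),((278,308),36)]: print(uv,atz('t0.png',uv,z))
"
```

```text
(257, 183) [593.71749782 337.98958834 107.        ]
(218, 266) [407.4424085  415.72249079 128.        ]
(402, 264) [412.88127851  17.50372631  92.        ]
(278, 308) [319.25040815 294.75214345  36.        ]
```

View pics/c1.png

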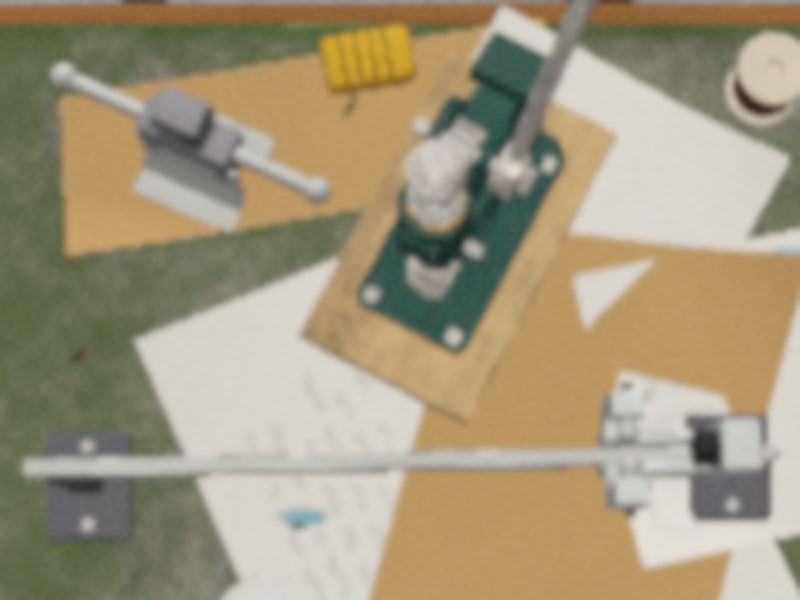

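View pics/c2.png

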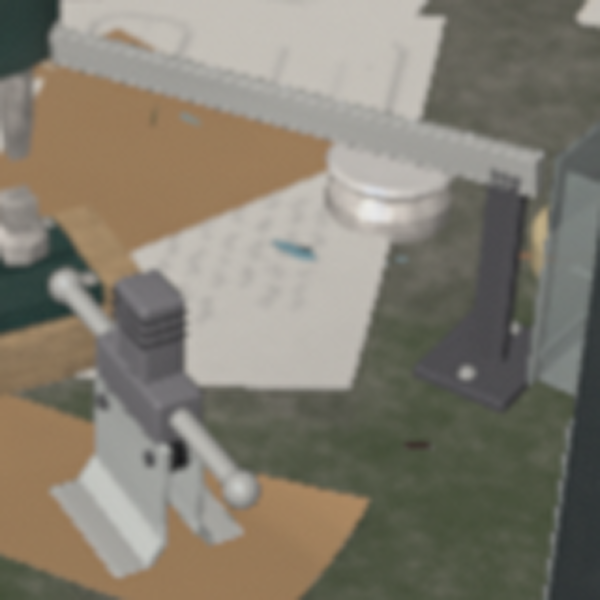

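The crops show:
- **Balls:** c1 (63,73) and (318,188), matching c2 (241,488) and (65,284).
- **Tab top:** c1 (178,108).
- **Rail:** c1 (25,468) to (775,453).
- **Pad:** black, at about c1 (705,447).

```bash
cat > m.py <<'E'
from h import *
t=lambda u,v:('t0.png',(210+u/4-.375,150+v/4-.375)); s=lambda u,v:('s0.png',(310+u/3.75-.37,210+v/3.75-.37))
for n,a,b in [('A',t(63,73),s(241,488)),('B',t(318,188),s(65,284)),('railup',t(25,467),s(541,153))]: print(n,*tri([a,b]))
A=atz(*t(63,73),77);B=atz(*t(318,188),77);d=A-B
print('A',A,'B',B,np.linalg.norm(d),'mid',(A+B)/2,'ang',np.degrees(np.arctan2(d[1],d[0])))
print('tabtop',atz(*t(182,112),127))
U=atz(*t(25,467),110+205*np.sin(np.radians(5)));L=atz(*t(773,454),110-205*np.sin(np.radians(5)))
e=L-U;print('rail',U,L,np.linalg.norm(e),(U+L)/2,np.degrees(np.arctan2(e[1],e[0])))
print('padface',atz(*t(693,446),130),'ballhousing',atz(*t(622,440),140))
print('presshead',atz(*t(440,160),300))
E
python3 m.py
```

```text
A [636.28661596 414.89565925  79.85989855] [np.float64(0.9934965329499988), np.float64(0.9934965329501224)]
B [568.47909603 268.63424041  79.49483224] [np.float64(0.8120232971264186), np.float64(0.8120232971263431)]
railup [405.73883751 420.89253713 130.88598887] [np.float64(1.4012326070690655), np.float64(1.401232607069114)]
A [637.67524287 414.58549795  77.        ] B [569.5492212 268.1033271  77.       ] 161.5493150872435 mid [603.61223203 341.34441253  77.        ] ang 65.0577735810759
tabtop [600.52726099 339.91964079 127.        ]
rail [406.67605458 420.23913922 127.86692726] [414.79865689  15.51585464  92.13307274] 406.37891445656953 [410.73735574 217.87749693 110.        ] -88.8502555209581
padface [415.71860496  65.23420534 130.        ] ballhousing [418.13325062 104.23017389 140.        ]
presshead [529.96349103 201.3387155  300.        ]
```

```bash
python3 -m inch '[[1,0.9,1,0.27,0.5],[1,0.9,1,0.27,0.5],[1,0.9,1,0.27,0.5],[1,0.9,1,0.27,0.5],[1,0.9,1,0.27,0.5],[1,0.9,1,0.27,0.5],[1,0.9,1,0.27,0.5],[1,0.9,1,0.27,0.5]]'; python3 -m inch '[[1,0,1,0,0.6],[1,0,1,0,0.6],[1,0,1,0,0.6],[1,0,1,0,0.6],[1,0,1,0,0.6],[1,0,1,0,0.6]]'
```

```text
clock: 1.1
eef_pos: [436.3, -325.9, 329.7]
orientation: [-0.0, 0.947, 0.321, 0.001]
force: [-0.6, -0.7, -0.0]
opening: 85.5
clock: 1.85
eef_pos: [433.4, -26.3, 329.2]
orientation: [-0.0, 0.846, 0.533, 0.0]
force: [0.3, -0.2, 0.4]
opening: 85.4
```

```bash
python3 -m inch '[[1,-0.05,0.98,0.1,0.01],[1,-0.05,0.98,0.1,0.01],[1,-0.05,0.98,0.1,0.01],[1,-0.05,0.98,0.1,0.01],[1,-0.05,0.98,0.1,0.01]]'; python3 -m inch '[[1,0.1,0.33,0,0],[1,0.1,0.33,0,0],[1,0.58,0.27,-0.1,0],[1,0.58,0.27,-0.2,0],[1,0.58,0.27,-0.3,0],[1,0.58,0.27,-0.3,0],[1,0.58,0.27,-0.3,0]]'; python3 -c "
from h import *
grab('wrist','w1.png');print(r.state()['eef_pos'])
for X in [(602.5,341,127),(637,414.7,77),(569,268.4,77)]:print(proj('w1.png',X))"
```

```text
clock: 2.48
eef_pos: [419.5, 265.6, 359.2]
orientation: [0.0, 0.846, 0.533, -0.0]
force: [0.9, -0.3, -0.2]
opening: 85.5
clock: 3.35
eef_pos: [593.0, 345.5, 269.8]
orientation: [-0.0, 0.846, 0.534, -0.0]
force: [0.6, 0.7, -0.1]
opening: 85.3
[592.78942462 346.36467398 270.93555471]
[335.07955306 223.88925006]
[333.43038963 106.98351872]
[333.16520853 291.90269643]
```

View pics/w1.png

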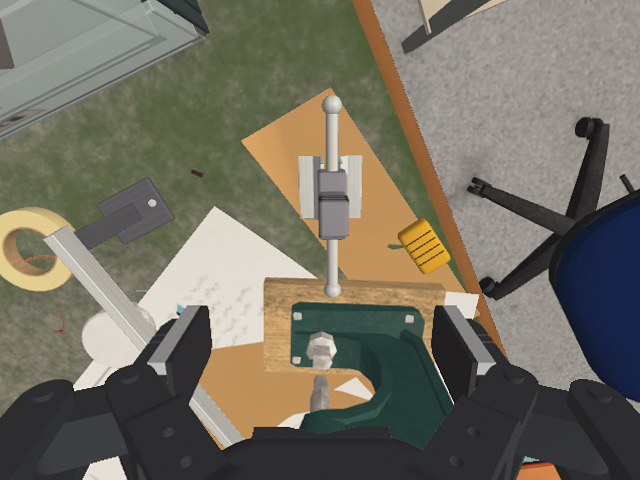

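The wrist view agrees with my estimate. The balls are at (332,105) and (333,290), predicted (333,107) and (333,292), and the tab top is near (334,217). Next I descend and grip.

```bash
python3 -m inch '[[1,0.03,-0.013,-0.1,0],[1,0.03,-0.013,-0.25,0],[1,0.03,-0.013,-0.4,0],[1,0.03,-0.013,-0.48,0],[1,0.03,-0.013,-0.53,0],[1,0.03,-0.013,-0.53,0]]'; python3 -m inch '[[0,0,0,0,0],[0,0,0,0,0],[0,0,0,0,0],[0,0,0,0,0],[0,0,0,0,0],[0,0,0,0,0],[0,0,0,0,0],[0,0,0,0,0]]' 60
```

```text
clock: 4.15
eef_pos: [601.9, 342.4, 110.7]
orientation: [-0.0, 0.845, 0.534, 0.0]
force: [-0.1, 0.2, 0.9]
opening: 85.2
clock: 5.15
eef_pos: [601.9, 342.5, 110.8]
orientation: [-0.0, 0.845, 0.534, 0.0]
force: [-1.0, -0.2, 5.3]
opening: 21.3
```

```bash
python3 -m inch '[[0,0,0,0.1,0],[0,0,0,0.3,0],[0,0,0,0.5,0],[0,-0.1,0.03,0.5,0.1],[0,-0.3,0.03,0.5,0.3],[0,-0.5,0,0.5,0.45],[0,-0.645,-0.05,0.5,0.59],[0,-0.645,-0.05,0.5,0.59],[0,-0.645,-0.05,0.5,0.59],[0,-0.645,-0.05,0.5,0.59]]'; python3 -c "
from h import *
a=grab('wrist','w2.png');b=grab('scene','s2.png');c=grab('top','t2.png');print(r.state())
x=cv2.resize(c['color'][215:300,205:318],(400,300),interpolation=3)
y=cv2.resize(b['color'][140:320,330:570],(400,300),interpolation=3)
z=cv2.resize(a['color'],(400,300),interpolation=2)
m=np.zeros((600,800,3),np.uint8);m[:300,:400]=x;m[:300,400:]=y;m[300:,:400]=z
cv2.imwrite('pics/c3.png',m)
for s in (-200,-110,0):
  print(s,proj('w2.png',np.array([410.74,217.88,110])+s*np.array([.02*.996,-.9998*.996,-.0872])))
"
```

```text
clock: 6.4
eef_pos: [409.5, 327.1, 260.1]
orientation: [-0.0, 0.701, 0.713, 0.0]
force: [-0.1, -0.3, -3.5]
opening: 21.1
{'clock': 6.55, 'joint_pos': array([-0.07354416,  0.44583401, -0.88206337,  1.82148426,  0.39110597,
        1.05935703, -1.08549323]), 'qd': array([ 0.00117388, -0.00315395, -0.00255848,  0.00447736, -0.00086815,
        0.00156887,  0.0001289 ]), 'joint_torque': array([ 6.26121811e-02, -4.36374557e+01, -9.38362688e+00, -2.51572001e+01,
        1.92220701e-02, -2.71845180e-03, -2.54332677e-03]), 'eef_pos': array([408.90454622, 327.26513928, 260.10316841]), 'orientation': array([-2.57543702e-04,  7.00586879e-01,  7.13567067e-01, -1.15333488e-05]), 'force': array([-0.72875934,  1.15327025, -3.84277821]), 'torque': array([0.00850934, 0.03518017, 0.02534847]), 'opening': 21.242088527755442}
-200 [318.64943218  91.82485724]
-110 [319.13452092 224.2286647 ]
0 [319.57889926 346.6027233 ]
```

View pics/c3.png

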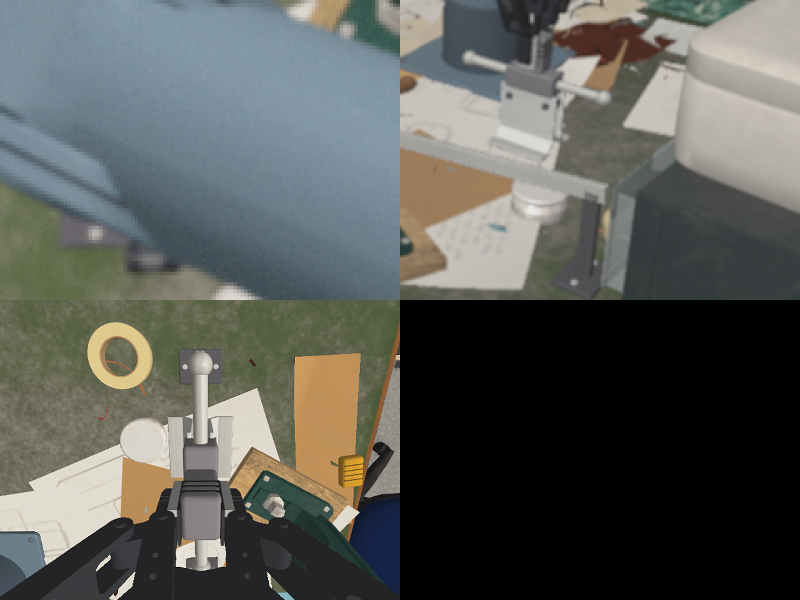

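The wrist view shows the hanger in line with the rail, its ball at (402→w 322,128) hiding the bar. In the scene view it hovers above the upper part. I'll check the lateral position by drawing the rail model over the earlier wrist picture and this one.

```bash
python3 -c "
from h import *
C=np.array([410.74,217.88,110]);ex=np.array([.02*.996,-.9998*.996,-.0872]);ey=np.array([.9998,.02,0])
out=np.zeros((600,800,3),np.uint8)
def ov(f,box,wh):
  im=cv2.imread('pics/'+f);x0,y0,x1,y1=box;k=wh[0]/(x1-x0)
  c=cv2.resize(im[y0:y1,x0:x1],wh,interpolation=3)
  for o in (-4.5,4.5):
    P=[tuple(int(q) for q in (proj(f,C+s*ex+o*ey)-[x0,y0])*k) for s in (-205,-160,-120)]
    for a,b in zip(P,P[1:]): cv2.line(c,a,b,(0,0,255),1)
  return c
out[:,:400]=ov('w1.png',(20,210,120,360),(400,600))
out[:300,400:]=ov('s0.png',(380,210,480,285),(400,300))
out[300:,400:]=ov('t0.png',(205,240,265,285),(400,300))
cv2.imwrite('pics/c4.png',out)"
```

```text
(no output)
```

View pics/c4.png

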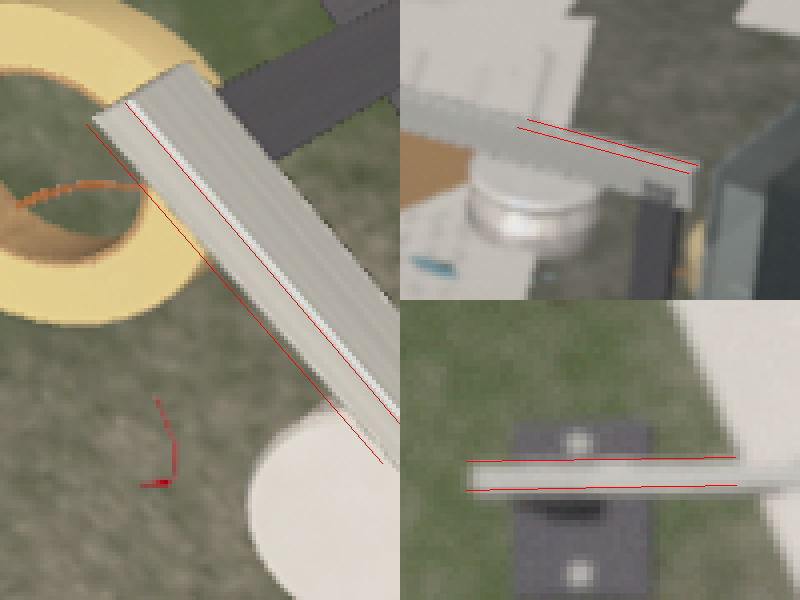

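The overlays disagree by about ±2 mm sideways: w1 puts the bar 2 mm farther in +x and the top view 1.5 mm less. The flared mouth takes that, so I'll lower in steps and watch the side force.

```bash
python3 -m inch '[[0,0,0,-0.08,0],[0,0,0,-0.14,0],[0,0,0,-0.14,0]]'; python3 -m inch '[[0,0,0,-0.02,0],[0,0,0,-0.04,0],[0,0,0,-0.04,0]]'
```

```text
clock: 6.92
eef_pos: [407.7, 326.4, 216.9]
orientation: [-0.0, 0.7, 0.714, -0.002]
force: [-0.4, -0.4, -2.7]
opening: 20.9
clock: 7.3
eef_pos: [408.3, 326.9, 206.0]
orientation: [0.0, 0.7, 0.714, -0.0]
force: [1.1, -0.3, -2.4]
opening: 20.7
```

```bash
python3 -c "
from h import *
a=grab('scene','s3.png');b=grab('wrist','w3.png');print(r.state()['force'],r.state()['torque'],r.state()['eef_pos'])
x=cv2.resize(a['color'][150:270,380:480],(500,600),interpolation=3)
z=cv2.resize(b['color'][60:460,270:370],(150,600),interpolation=3)
cv2.imwrite('pics/c5.png',np.hstack([x,z]))"
```

```text
[-0.11566266 -0.74590954 -3.4629467 ] [-0.03862029  0.03989062 -0.00070885] [408.40476732 327.21085709 206.47521191]
```

View pics/c5.png

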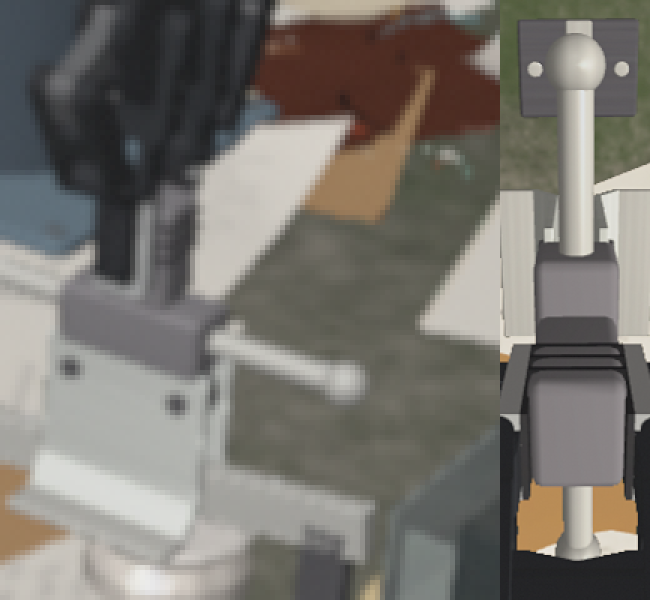

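The fork stands astride the bar, and in the wrist view the bar end (579) lines up with the ball (576), with no side force. Lowering to contact.

```bash
python3 -m inch '[[0,0,0,-0.025,0],[0,0,0,-0.05,0],[0,0,0,-0.055,0],[0,0,0,-0.055,0]]'; python3 -m inch '[[0,0,0,-0.005,0],[0,0,0,-0.01,0],[0,0,0,-0.01,0]]'
```

```text
clock: 7.9
eef_pos: [408.2, 327.1, 189.6]
orientation: [-0.0, 0.7, 0.714, -0.0]
force: [-0.0, -0.0, -4.0]
opening: 21.0
clock: 8.28
eef_pos: [408.5, 327.5, 187.2]
orientation: [-0.0, 0.7, 0.714, 0.0]
force: [-0.8, -0.3, 1.2]
opening: 21.0
```

```bash
python3 -m inch '[[0,0,0,-0.004,0],[0,0,0,-0.004,0]]'; python3 -m inch '[[0.8,0,0,0,0],[1,0,0,0,0],[1,0,0,0,0],[1,0,0,0.1,0],[1,0,0.1,0.25,0],[1,0,0.1,0.25,0],[1,0,0.1,0.25,0],[1,0,0.1,0.25,0],[1,0,0.1,0.25,0],[1,0,0.1,0.25,0],[1,0,0.1,0.25,0],[1,0,0.1,0.25,0]]'; python3 -c "
from h import *
b=grab('wrist','w4.png');a=grab('scene','s4.png');print(r.state()['force'],r.state()['eef_pos'])
m=np.zeros((600,800,3),np.uint8)
m[:300]=cv2.resize(a['color'][170:290,200:520],(800,300),interpolation=3);m[300:,:400]=cv2.resize(b['color'],(400,300))
cv2.imwrite('pics/c6.png',m)"
```

```text
clock: 8.52
eef_pos: [408.5, 328.2, 187.0]
orientation: [-0.0, 0.7, 0.714, 0.001]
force: [-2.3, -3.0, 10.4]
opening: 21.0
clock: 10.02
eef_pos: [408.3, 357.1, 260.6]
orientation: [-0.0, 0.7, 0.714, -0.0]
force: [-0.1, -0.2, -0.2]
opening: 85.6
[0.87445973 0.11263577 0.10833255] [408.35251992 357.09438315 260.61728224]
```

View pics/c6.png

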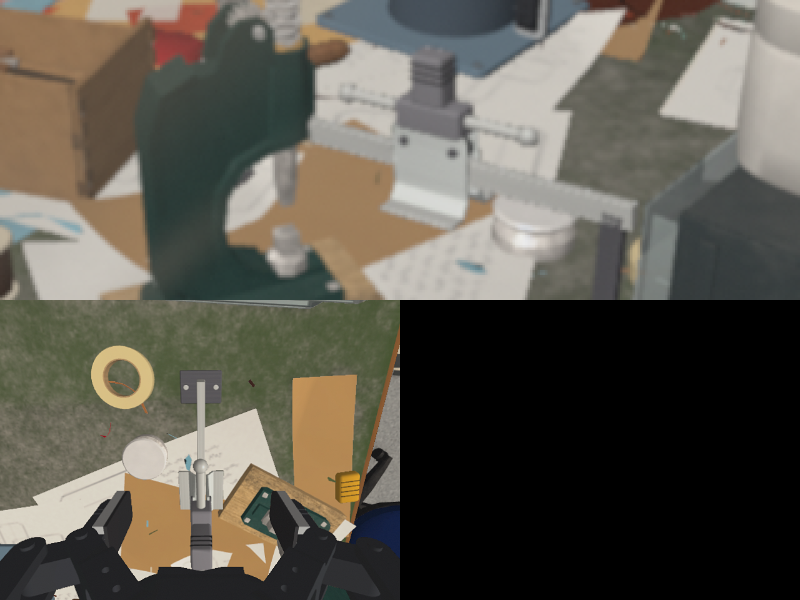

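The hanger is rolling freely, clear of the fingers. In c6 its uphill ball shows at (525,133) in the scene part and (201,465) in the wrist part. I'll wait with the arm held and check for stillness by differencing frames.

```bash
python3 -m inch '[[0.3,0,0,0,0],[0,0,0,0,0],[0,0,0,0,0],[0,0,0,0,0],[0,0,0,0,0],[0,0,0,0,0],[0,0,0,0,0],[0,0,0,0,0],[0,0,0,0,0],[0,0,0,0,0],[0,0,0,0,0],[0,0,0,0,0],[0,0,0,0,0],[0,0,0,0,0],[0,0,0,0,0],[0,0,0,0,0],[0,0,0,0,0],[0,0,0,0,0],[0,0,0,0,0],[0,0,0,0,0]]'; python3 -c "
from h import *
p=None
for i in range(3):
  a=grab('scene','s5.png')['color'].astype(int)[170:290,250:450]
  if p is not None: print(np.abs(a-p).max(),np.abs(a-p).mean())
  p=a
  [grab('wrist') for _ in range(4)]
b=grab('wrist','w5.png')
m=np.zeros((600,800,3),np.uint8)
m[:300]=cv2.resize(cv2.imread('pics/s5.png')[170:290,200:520],(800,300),interpolation=3);m[300:,:400]=cv2.resize(b['color'],(400,300))
c=grab('top','t5.png')['color'];m[300:,400:]=cv2.resize(c[200:320,250:410],(400,300),interpolation=3)
cv2.imwrite('pics/c7.png',m);print(r.state()['clock'])"
```

```text
clock: 12.62
eef_pos: [408.3, 357.1, 260.6]
orientation: [0.0, 0.7, 0.714, -0.0]
force: [0.3, -0.2, -1.2]
opening: 0.1
4 0.4506527777777778
4 0.44845833333333335
13.475
```

View pics/c7.png

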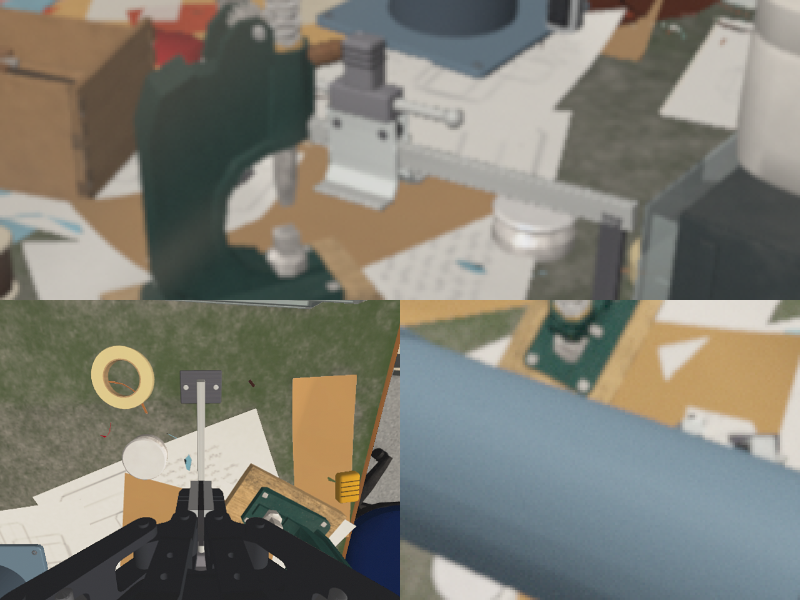

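It has come to rest: the frame differences are at noise level, and the uphill ball is at c7 (453,117), i.e. scene (381,217). I'll find it on the stud line.

```bash
python3 -c "
from h import *
from scipy.optimize import minimize_scalar as ms
C=np.array([410.74,217.88,110]);ex=np.array([.02*.996,-.9998*.996,-.0872]);ez=np.array([0.00,-.0872,.996])
uv=np.array([200+453/2.5-.3,170+117/2.5-.3])
o=ms(lambda s:np.sum((proj('s5.png',C+s*ex+32*ez)-uv)**2),bounds=(-200,100),method='bounded')
print(o.x,o.fun**.5,C+o.x*ex+32*ez,'seat',o.x+80); print(r.state()['eef_pos'])"
```

```text
-56.17774688004753 1.2785988395574024 [409.62093928 271.03144529 146.77069953] seat 23.82225311995247
[408.32566105 357.08597981 260.58752341]
```

```bash
python3 -m inch '[[0,0.004,-0.05,-0.1,0],[0,0.004,-0.08,-0.25,0],[0,0.004,-0.08,-0.372,0],[0,0.004,-0.08,-0.372,0],[0,0.004,-0.1,-0.372,0],[0,0.004,-0.14,-0.372,0],[0,0.004,-0.17,-0.372,0],[0,0.004,-0.19,-0.372,0],[0,0.004,-0.19,-0.372,0]]' 60; python3 -m inch '[[0,0,-0.003,0,0],[0,0,-0.006,0,0],[0,0,-0.009,0,0],[0,0,-0.012,0,0],[0,0,-0.015,0,0],[0,0,-0.018,0,0],[0,0,-0.018,0,0]]'; python3 -c "
from h import *
print(r.state()['force'],r.state()['eef_pos'])"
```

```text
clock: 14.6
eef_pos: [409.8, 299.4, 149.2]
orientation: [0.0, 0.701, 0.714, 0.0]
force: [-0.7, 0.3, 0.4]
opening: 0.1
clock: 15.48
eef_pos: [409.6, 294.6, 149.0]
orientation: [0.0, 0.7, 0.714, -0.0]
force: [0.3, -0.3, -0.2]
opening: 0.3
[ 0.313603   -0.29096374 -0.23900955] [409.56975329 294.58820879 148.97659227]
```

```bash
python3 -m inch '[[0,0,-0.003,0,0],[0,0,-0.006,0,0],[0,0,-0.009,-0.001,0],[0,0,-0.009,-0.001,0]]'; python3 -m inch '[[0,0,-0.003,0,0],[0,0,-0.006,0,0],[0,0,-0.006,0,0]]'; python3 -m inch '[[0,0,-0.003,0,0],[0,0,-0.006,0,0],[0,0,-0.006,0,0]]'
```

```text
clock: 15.98
eef_pos: [409.5, 291.9, 148.7]
orientation: [0.0, 0.7, 0.714, -0.0]
force: [0.4, -0.2, -0.5]
opening: -0.2
clock: 16.35
eef_pos: [409.6, 291.0, 148.9]
orientation: [-0.0, 0.7, 0.714, 0.001]
force: [0.5, 4.3, 0.0]
opening: -0.0
clock: 16.73
eef_pos: [409.7, 290.5, 149.3]
orientation: [-0.001, 0.7, 0.714, 0.002]
force: [-0.2, 6.6, -0.6]
opening: 0.3
```

Contact is at y ≈ 291.5, and the stiffness is about 2.5 N/mm. I'll keep pushing on in small steps.

```bash
python3 -m inch '[[0,0,-0.002,0,0],[0,0,-0.004,0,0],[0,0,-0.004,0,0]]'; python3 -m inch '[[0,0,-0.002,0,0],[0,0,-0.004,0,0],[0,0,-0.004,0,0]]'
```

```text
clock: 17.1
eef_pos: [409.8, 290.0, 149.6]
orientation: [-0.001, 0.7, 0.714, 0.002]
force: [-0.2, 8.7, 0.3]
opening: 0.2
clock: 17.48
eef_pos: [409.8, 288.8, 149.6]
orientation: [-0.001, 0.7, 0.714, 0.002]
force: [-0.6, 8.9, 0.5]
opening: -0.5
```

```bash
python3 -m inch '[[0,0,-0.002,0,0],[0,0,-0.004,0,0],[0,0,-0.004,0,0]]'
```

```text
clock: 17.85
eef_pos: [409.8, 287.0, 149.4]
orientation: [-0.001, 0.7, 0.714, 0.002]
force: [-0.9, 6.5, 0.1]
opening: -0.2
```

```bash
python3 -m inch '[[0,0,-0.002,0,0],[0,0,-0.004,-0.001,0],[0,0,-0.004,-0.001,0]]'; python3 -m inch '[[0,0,-0.002,0,0],[0,0,-0.004,-0.001,0],[0,0,-0.004,-0.001,0]]'
```

```text
clock: 18.23
eef_pos: [409.7, 285.0, 148.9]
orientation: [-0.001, 0.7, 0.714, 0.001]
force: [-0.8, 4.4, -0.4]
opening: 0.2
clock: 18.6
eef_pos: [409.6, 282.4, 148.2]
orientation: [0.0, 0.7, 0.714, 0.0]
force: [0.1, 2.9, -0.1]
opening: 0.2
```

```bash
python3 -m inch '[[0,0,-0.002,0,0],[0,0,-0.004,0,0],[0,0,-0.004,0,0]]'
```

```text
clock: 18.98
eef_pos: [409.5, 280.3, 147.9]
orientation: [0.0, 0.7, 0.714, -0.001]
force: [-0.2, 1.1, -0.2]
opening: 0.0
```

```bash
python3 -m inch '[[0,0,-0.002,0,0],[0,0,-0.004,0,0],[0,0,-0.006,-0.001,0],[0,0,-0.008,-0.001,0],[0,0,-0.008,-0.001,0]]'; python3 -m inch '[[0,0,-0.002,0,0],[0,0,-0.004,0,0],[0,0,-0.006,-0.001,0],[0,0,-0.008,-0.001,0],[0,0,-0.008,-0.001,0]]'
```

```text
clock: 19.6
eef_pos: [409.5, 278.4, 147.7]
orientation: [0.0, 0.7, 0.714, -0.0]
force: [0.4, -0.8, -0.5]
opening: 0.3
clock: 20.23
eef_pos: [409.5, 276.3, 147.5]
orientation: [0.0, 0.7, 0.714, -0.0]
force: [-0.6, 0.8, 1.0]
opening: 0.2
```

```bash
python3 -m inch '[[0,0,-0.002,0,0],[0,0,-0.004,0,0],[0,0,-0.006,-0.001,0],[0,0,-0.008,-0.001,0],[0,0,-0.008,-0.001,0]]'
```

```text
clock: 20.85
eef_pos: [409.5, 273.9, 147.2]
orientation: [0.0, 0.7, 0.714, -0.0]
force: [-0.6, 0.7, 0.1]
opening: 0.1
```

```bash
python3 -m inch '[[0,0,-0.003,0,0],[0,0,-0.006,0,0],[0,0,-0.009,-0.001,0],[0,0,-0.009,-0.001,0]]'; python3 -m inch '[[0,0,-0.003,0,0],[0,0,-0.006,0,0],[0,0,-0.006,0,0],[0,0,-0.006,0,0]]'
```

```text
clock: 21.35
eef_pos: [409.5, 271.2, 146.8]
orientation: [0.0, 0.7, 0.714, -0.0]
force: [0.1, -0.6, -0.3]
opening: 0.2
clock: 21.85
eef_pos: [409.6, 269.5, 146.9]
orientation: [0.0, 0.7, 0.714, 0.0]
force: [-0.2, -0.1, 0.5]
opening: 0.2
```

```bash
python3 -m inch '[[0,0,-0.003,0,0],[0,0,-0.006,0,0],[0,0,-0.006,0,0],[0,0,-0.006,0,0]]'
```

```text
clock: 22.35
eef_pos: [409.6, 267.8, 147.0]
orientation: [-0.0, 0.7, 0.714, 0.0]
force: [0.1, 0.9, 0.1]
opening: -0.5
```

```bash
python3 -m inch '[[0,0,-0.003,0,0],[0,0,-0.006,-0.001,0],[0,0,-0.009,-0.001,0],[0,0,-0.009,-0.001,0]]'; python3 -m inch '[[0,0,-0.003,0,0],[0,0,-0.006,-0.001,0],[0,0,-0.006,-0.001,0],[0,0,-0.006,-0.001,0]]'
```

```text
clock: 22.85
eef_pos: [409.5, 264.7, 146.5]
orientation: [0.0, 0.7, 0.714, -0.0]
force: [-0.1, 0.3, 1.2]
opening: 0.0
clock: 23.35
eef_pos: [409.5, 262.9, 146.2]
orientation: [0.0, 0.7, 0.714, -0.0]
force: [1.0, 0.7, -0.4]
opening: 0.0
```

```bash
python3 -m inch '[[0,0,-0.003,0,0],[0,0,-0.006,0,0],[0,0,-0.006,0,0],[0,0,-0.006,0,0]]'
```

```text
clock: 23.85
eef_pos: [409.5, 261.2, 146.3]
orientation: [0.0, 0.7, 0.714, -0.0]
force: [0.9, 0.7, 0.4]
opening: -0.1
```

```bash
python3 -m inch '[[0,0,-0.003,0,0],[0,0,-0.006,-0.001,0],[0,0,-0.009,-0.002,0],[0,0,-0.009,-0.002,0]]'; python3 -m inch '[[0,0,-0.003,0,0],[0,0,-0.006,-0.001,0],[0,0,-0.009,-0.001,0],[0,0,-0.009,-0.001,0]]'
```

```text
clock: 24.35
eef_pos: [409.5, 258.4, 145.6]
orientation: [0.0, 0.7, 0.714, -0.0]
force: [-0.3, -0.3, 1.4]
opening: -0.0
clock: 24.85
eef_pos: [409.5, 255.7, 145.3]
orientation: [0.0, 0.7, 0.714, -0.0]
force: [-0.7, 1.2, -0.0]
opening: -0.0
```

```bash
python3 -m inch '[[0,0,-0.003,0,0],[0,0,-0.006,0,0],[0,0,-0.009,-0.001,0],[0,0,-0.009,-0.001,0]]'
```

```text
clock: 25.35
eef_pos: [409.6, 253.3, 145.1]
orientation: [0.0, 0.7, 0.714, 0.0]
force: [-0.8, 1.1, 0.6]
opening: -0.3
```

```bash
python3 -m inch '[[0,0,-0.003,0,0],[0,0,-0.006,0,0],[0,0,-0.006,0,0],[0,0,-0.006,0,0]]'
```

```text
clock: 25.85
eef_pos: [409.6, 252.9, 145.4]
orientation: [-0.001, 0.7, 0.714, 0.001]
force: [0.2, 5.2, -0.3]
opening: -0.2
```

```bash
python3 -m inch '[[0,0,-0.003,0,0],[0,0,-0.006,-0.001,0],[0,0,-0.006,-0.001,0],[0,0,-0.006,-0.001,0]]'
```

```text
clock: 26.35
eef_pos: [409.7, 252.6, 145.5]
orientation: [-0.001, 0.7, 0.714, 0.002]
force: [0.6, 8.4, -0.9]
opening: -0.1
```

The pad is felt at y ≈ 253, 39 mm past the stop. I'll ramp to about 15 N.

```bash
python3 -m inch '[[0,0,-0.002,0,0],[0,0,-0.004,0,0],[0,0,-0.006,0,0],[0,0,-0.006,0,0]]'; python3 -c "
from h import *
for i in range(3): print(r.state()['force'][1]); grab('wrist')
print(r.state()['eef_pos'])"
```

```text
clock: 26.85
eef_pos: [409.8, 252.4, 145.8]
orientation: [-0.002, 0.699, 0.715, 0.004]
force: [0.3, 11.5, -1.0]
opening: 0.1
11.544851925266105
11.770341155650122
11.86730176058036
[409.79921382 252.38223529 145.8248637 ]
```

```bash
python3 -m inch '[[0,0,-0.002,0,0],[0,0,-0.004,0,0],[0,0,-0.006,0,0],[0,0,-0.006,0,0]]'; python3 -c "
from h import *
for i in range(12): print(round(r.state()['force'][1],1),end=' '); grab('wrist')
print(r.state()['eef_pos'],r.state()['clock'])"
```

```text
clock: 27.5
eef_pos: [410.0, 252.2, 146.3]
orientation: [-0.003, 0.699, 0.715, 0.005]
force: [0.3, 15.7, -0.7]
opening: -0.2
15.7 16.7 15.8 14.6 15.6 16.1 15.4 16.1 16.5 15.3 15.8 15.9 [410.02190297 252.16946473 146.2788276 ] 28.1
```

It held about 15.8 N on average (noise 14.6 to 16.7) for over 0.6 s. Backing off uphill and clear.

```bash
python3 -m inch '[[0,0,0.02,0,0],[0,0,0.05,0,0],[0,0,0.1,0,0],[0,0,0.2,0.05,0],[0,0,0.3,0.2,0],[0,0,0.33,0.35,0],[0,0,0.33,0.35,0],[0,0,0.33,0.35,0]]'; python3 -c "
from h import *
from h import *
b=grab('wrist','w6.png');a=grab('scene','s6.png')['color'];c=grab('top','t6.png')['color'];print(r.state()['force'],r.state()['eef_pos'])
m=np.zeros((600,800,3),np.uint8)
m[:300]=cv2.resize(a[170:290,200:520],(800,300),interpolation=3)
m[300:,:400]=cv2.resize(a[200:360,150:363],(400,300),interpolation=3);m[300:,400:]=cv2.resize(c[200:320,270:430],(400,300),interpolation=3)
cv2.imwrite('pics/c8.png',m)
d=grab('scene')['color'];print(np.abs(d.astype(int)-a).max())"
```

```text
clock: 29.1
eef_pos: [409.3, 344.5, 249.0]
orientation: [0.0, 0.7, 0.714, -0.001]
force: [0.1, -0.3, -0.9]
opening: -0.0
[ 0.41110872 -0.0733448   0.15428507] [409.13822177 344.06606004 248.40874251]
41
```

View pics/c8.png

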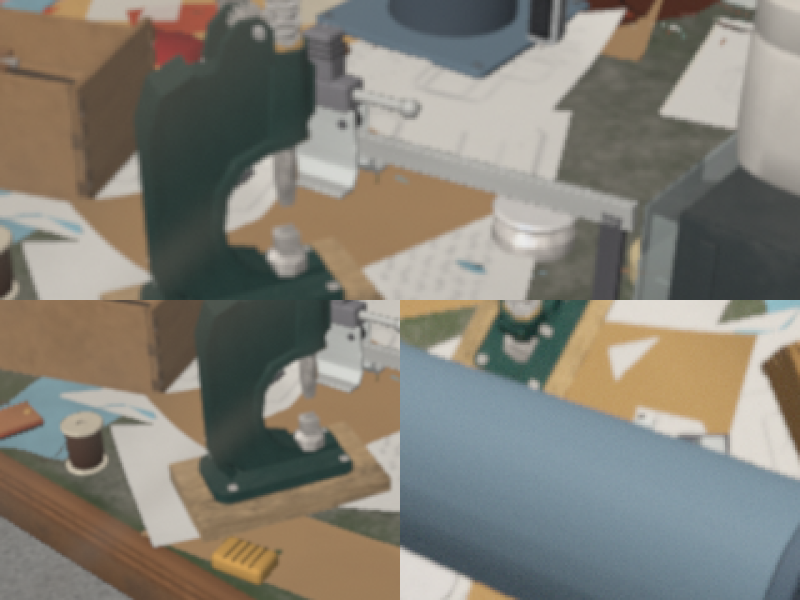

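The uphill ball is now at c8 (408,105), and the tin, spool and block look unmoved. I'll check the numbers.

```bash
python3 -c "
from h import *
from scipy.optimize import minimize_scalar as ms
C=np.array([410.74,217.88,110]);ex=np.array([.02*.996,-.9998*.996,-.0872]);ez=np.array([0.00,-.0872,.996])
uv=np.array([200+408/2.5-.3,170+105/2.5-.3])
print(ms(lambda s:np.sum((proj('s6.png',C+s*ex+32*ez)-uv)**2),bounds=(-200,100),method='bounded').x)
s0,s6,d=[x.astype(int) for x in (cv2.imread('pics/s0.png'),cv2.imread('pics/s6.png'),grab('scene')['color'])]
D=lambda a,b,x0,y0,x1,y1: np.abs(a-b)[y0:y1,x0:x1].mean().round(2)
print('hanger still',D(s6,d,315,175,370,250),'tin',D(s0,s6,398,252,430,272),'spool',D(s0,s6,180,258,210,295),'block',D(s0,s6,260,325,300,350)); print(r.state()['clock'])"
```

```text
-15.262629257009957
hanger still 0.42 tin 4.25 spool 2.85 block 2.87
29.35
```

```bash
python3 -c "
from h import *
g=[cv2.imread('pics/'+f,0) for f in('s0.png','s6.png')]
for n,(x0,y0,x1,y1) in dict(tin=(396,246,432,276),spool=(180,258,210,295),block=(258,322,304,354),ref_box=(130,170,250,240),ref_floor=(150,330,230,400)).items():
  a,b=[q[y0:y1,x0:x1].astype(np.float32) for q in g]; print(n,np.round(cv2.phaseCorrelate(a,b),2),(b-a).mean().round(2))
workorder.sign_off()"
```

```text
Traceback (most recent call last):
ValueError: setting an array element with a sequence. The requested array has an inhomogeneous shape after 1 dimensions. The detected shape was (2,) + inhomogeneous part.
```

```bash
python3 -c "
from h import *
g=[cv2.imread('pics/'+f,0) for f in('s0.png','s6.png')]
for n,(x0,y0,x1,y1) in dict(tin=(396,246,432,276),spool=(180,258,210,295),block=(258,322,304,354),ref_box=(130,170,250,240)).items():
  a,b=[q[y0:y1,x0:x1].astype(np.float32) for q in g]; print(n,cv2.phaseCorrelate(a,b),(b-a).mean())
print(workorder.sign_off())"
```

```text
tin ((0.04070557085105975, -0.05996596503247176), 0.991497872935401) 4.1064816
spool ((0.059851172285782184, 0.03334322102332976), 1.005578601360321) 2.9324324
block ((-0.042135071033577276, -0.03760796476061756), 1.0342671455194552) 2.9694293
ref_box ((0.003999282412003424, -0.027517255712766087), 0.9971245691732123) 2.834643
the job is handed in; nothing more can be done
None
```

The hanger is caught at home against the pad, the arm is clear of it, and the job is handed in at about 29 s.

- **Hanging and rolling:** I took the hanger by the tab, set it astride the rail about 110 mm uphill of the middle and let go. It rolled down untouched and stopped at the catch balls with the seat near +24 mm.
- **Clicking in:** With the closed fingertips behind the uphill ball I pushed it on. The highest reading going through the balls was 8.9 N, then it moved easily until it met the pad.
- **Pressing:** I held it there for over 0.6 s at about 15.8 N on average. Single readings ran from 14.6 to 16.7 N, so the noise came close to the 17 N limit but no reading passed it.

**Last checks:**
- The hanger is still between frames.
- The fingers felt 39 mm of travel from the balls to the pad and the camera gave 41 mm, which agree within measuring error.
- The tin, spool and block show less than 0.1 pixel of shift.
- The picture as a whole is slightly brighter than at the start, which I put down to the arm's shadow.
- The press hides the caught ball end from the scene camera and the arm hides most of the catch from the top camera. The click is therefore judged from force and travel, not seen directly.
- I viewed 11 pictures, one over the budget of 10.

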